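Present the sample case to the label reader and file its plates

ROBOT

A 6-joint arm with a two-finger parallel gripper is mounted at the origin on the work surface. World frame = base frame: x ahead of the robot, y to its left, z up, the work surface at z = 0. Lengths are in m, angles in rad, forces in N, time in s.
With the tool pointing down it reaches from about 0.275 to 1 m from the base axis. Payload 8.4 kg.
Tool frame: the origin (TCP) lies on the centre line of the jaws, within the pads' length; the fingertips stand 17 mm ahead of it and the grasp point (between the pads) lies 2 mm behind it (bot.tcp_to_tips is the z of the fingertips in the tool frame, in m); z points along the fingers, y is the line along which they close (so a half turn about z gives the same grasp; the last joint's range is limited). The gripper opens to 85 mm and grips with 20 to 120 N. Pads are 22 mm wide; open, the fingers measure 114 mm over their backs; the gripper's body (76 mm by 85 mm) begins 54 mm behind the grasp point. The pads swing forward as they close: fully open they stand 13 mm farther back than shut.
Start: joints at [1.22, 0.353, 1.633, -0, 1.155, -0.002], TCP at [0.214, 0.587, 0.248] pointing down, gripper open.
Joint ranges: [-2.63, 2.63], [-0.92, 2.1], [0.06, 2.66], [-1.3, 4.44], [0, 2.69], [-3.02, 3.02]. Speed limits (rad/s): [2.22, 2.22, 2.79, 3.14, 3.14, 3.14].

INTERFACE

Orientations are given as a unit quaternion [x, y, z, w].
In Python, from workcell import bot, hand, kinematics, get_obs, vision, hand_in gives the robot as it stands. The module is installed in compiled form; this text tells all that it offers. Calls block until the motion is done:
- bot.reach(position, orientation): joint-space move of the TCP to a pose.
- bot.servo_line(position, ori=None, velocity=0.15): straight line of the TCP; ori=None keeps the orientation; velocity is the mean speed in m/s.
- bot.goto_joints(angles): joint-space move.
- hand.move_gripper(opening, strength=None): finger opening in m; strength is the grip in N (None keeps the last); returns when the fingers have stopped.
- bot.dwell(seconds).
- kinematics.solve_ik(position, orientation): joint angles nearest the present ones, or None.
- get_obs(): the state.
- vision.read_camera(name): name is "side" or "top" or "wrist"; returns a dict with "frame" (384x512x3 uint8, red, green, blue), "intrinsics" (3x3 intrinsics, pixels), "dist" ([k1, k2, p1, p2, k3] as OpenCV has them; the pictures are not rectified), "view" (4x4, takes a point from world to camera coordinates). Camera axes: x right, y down, z forward; pixel columns grow to the right and rows downward; lengths in m; the calibration is good to about 2 mm. A picture is of the moment at which its call begins. There is no depth.
A pose or a line that the arm cannot do raises bot.IKError and nothing moves.
- hand_in(): hands the job in; it is judged then, once.
The state is a dict: "time_s": time; "joint_pos": joint angles; "joint_vel": joint speeds; "joint_efforts": joint torques, N m; "position": TCP position; "orientation": TCP orientation; "wrist_force": force on the tool from outside, world axes, zero at the start; "ft_torque": the same for the moment, N m; "gripper_width": finger opening in m; "grip_force": force on a finger pad.
Only numpy, scipy, OpenCV 4.12 (cv2) and the standard library are available. Lean on these libraries where they do the work, as an engineer would, in place of code of your own. Each camera call takes 0.05 s, during which the arm holds its last target. There are 200 camera calls.

TASK

Push the square sample case against the steel corner post so that it swings a quarter turn round it and ends with its label flat against the reader's window, centred on it, then press the large key. Next file every plate from the wooden stand in a free slot of the rack, fully down and centred along it, leaving the plates already filed where they are, and then press the middle-sized key and last the small key, one key at a time. Leave the jar, mug and loupe alone, and at the end the case must still be at the window.

Things in the scene. Friction and masses are not known exactly. Their poses are not given: they have to be found in the camera images.
- case: closed square sample case of grey plastic, 100 x 100 mm and 45 mm high, about 0.5 kg, loose on the bench, too wide to grasp: it is pushed (some 5 to 20 N at its side; it binds if the pusher also drags it down onto the bench). Origin at the centre of its underside, z up; its +x side carries a white paper label (70 x 24 mm, folded over onto the lid); two small hinges on its -x side. It starts near the post, label side facing the post
- case_label (a point): centre of the case's labelled side, 50 mm along the case's +x from its middle and 22.5 mm above its underside
- post: fixed upright steel corner post, 20 mm in diameter and 60 mm high. Origin at its foot. In the reader's frame it stands at x = -45 mm, y = +10 mm, so its side is in line with the reader's front
- reader: fixed label reader, a grey housing 70 mm wide (along x), 60 mm deep (along y), 65 mm high, with a dark window in the middle of its front. Origin at the foot of the front's middle; the front lies in the plane y = 0 and looks along -y, the housing lies on +y; z up. When the label lies flat against the window, the case's +x axis points along the reader's +y, which is the starting direction turned about a quarter turn counter-clockwise seen from above
- rack: fixed filing rack, a black base 70 x 160 mm with seven aluminium ribs. Origin at the centre of the underside. Six slots run along its x, at y = -55, -33, -11, +11, +33 and +55 mm (pitch 22 mm); each is 8.5 mm wide with rounded mouths, its floor at z = 8 mm, the ribs' tops at z = 34 mm; ribs are 46 mm long along x, centred, and the slots are open at their ends. Three slots already hold a plate, three are free, which ones varies
- key_large_top (a point): top centre of the large round key (38 mm across), at the keypad's +y end. All keys are pressed straight down, spring back, travel 6 mm and need about 4 N to go fully down
- key_middle_top (a point): top centre of the middle-sized round key (28 mm across), in the middle of the keypad, 55 mm from either other key
- key_small_top (a point): top centre of the small round key (20 mm across), at the keypad's -y end
- key_large (a joint): how far this key is down: 0 up, 0.006 m fully down; counts as pressed beyond 0.004
- key_middle (a joint): how far this key is down: 0 up, 0.006 m fully down; counts as pressed beyond 0.004
- key_small (a joint): how far this key is down: 0 up, 0.006 m fully down; counts as pressed beyond 0.004
- plate0_center (a point): centre of a loose sample plate to be filed, stiff grey plastic with a pale patch, 50 mm wide (its x), 6 mm thick (its y), 70 mm high (its z), 40 g, standing upright in one of the four slots (26 mm deep, 8.5 mm wide, 40 mm apart, open at both ends) of the fixed wooden stand, centre 43 mm above the bench; two or three of the four are there, the others absent
- plate1_center (a point): centre of a loose sample plate to be filed, stiff grey plastic with a pale patch, 50 mm wide (its x), 6 mm thick (its y), 70 mm high (its z), 40 g, standing upright in one of the four slots (26 mm deep, 8.5 mm wide, 40 mm apart, open at both ends) of the fixed wooden stand, centre 43 mm above the bench; two or three of the four are there, the others absent
- plate2_center (a point): centre of a loose sample plate to be filed, stiff grey plastic with a pale patch, 50 mm wide (its x), 6 mm thick (its y), 70 mm high (its z), 40 g, standing upright in one of the four slots (26 mm deep, 8.5 mm wide, 40 mm apart, open at both ends) of the fixed wooden stand, centre 43 mm above the bench; two or three of the four are there, the others absent
- plate3_center (a point): centre of a loose sample plate to be filed, stiff grey plastic with a pale patch, 50 mm wide (its x), 6 mm thick (its y), 70 mm high (its z), 40 g, standing upright in one of the four slots (26 mm deep, 8.5 mm wide, 40 mm apart, open at both ends) of the fixed wooden stand, centre 43 mm above the bench; two or three of the four are there, the others absent
- filed0_center (a point): centre of a plate already filed in the rack, loose, the same size and axes as the plates to be filed (centre 43 mm above the bench when seated); three of the six are there, the others absent
- filed1_center (a point): centre of a plate already filed in the rack, loose, the same size and axes as the plates to be filed (centre 43 mm above the bench when seated); three of the six are there, the others absent
- filed2_center (a point): centre of a plate already filed in the rack, loose, the same size and axes as the plates to be filed (centre 43 mm above the bench when seated); three of the six are there, the others absent
- filed3_center (a point): centre of a plate already filed in the rack, loose, the same size and axes as the plates to be filed (centre 43 mm above the bench when seated); three of the six are there, the others absent
- filed4_center (a point): centre of a plate already filed in the rack, loose, the same size and axes as the plates to be filed (centre 43 mm above the bench when seated); three of the six are there, the others absent
- filed5_center (a point): centre of a plate already filed in the rack, loose, the same size and axes as the plates to be filed (centre 43 mm above the bench when seated); three of the six are there, the others absent
- jar: bystander: small lidded amber glass jar, 52 mm across, 70 mm high; origin at its foot
- mug: bystander: white mug, 72 mm across, 80 mm high; origin at its foot
- loupe: bystander: black desk loupe, 44 mm across, 30 mm high; origin at its foot
There are look-alikes about, which are no part of the job. Leave any yellow look-alike of the part that bears plate0_center alone. Leave any orange look-alike of the part that bears filed0_center alone.

How it is judged:
By the outcome, as a careful person would: the job done as asked, in the order asked, and still so for the second after the job is handed in, with the robot touching nothing.
Of plate0, plate1, plate2, plate3 only 2 to 3 are there at a start; the rules pass over those that are not, and their reading is None.
Of filed0, filed1, filed2, filed3, filed4, filed5 only 3 to 3 are there at a start; the rules pass over those that are not, and their reading is None.
At some moment in a run one of case may be knocked a few centimetres aside while the robot is not near it.
It also fails if it takes over 210 s, if anything falls off the work surface, if the arm or the gripper's body presses on something with over 40 N, if the wrist force passes 120 N, or if a joint passes its speed limit or range.

## Working session

There is one attempt and no reset: what is moved stays moved. The work goes in short steps, each a Python script; the robot and the scene stay as the last script left them, time stands still between calls to the robot, and variables do not carry over. Pictures are saved under pics/ and viewed, at most 14 in all, crops included, and the job is handed in when it is done.

```bash
mkdir -p pics
cat > h.py <<'E'
import numpy as np, cv2
from workcell import bot, hand, kinematics, get_obs, vision, hand_in
def shot(name, fn=None, crop=None, s=1):
    c=vision.read_camera(name); 
    if fn:
        im=c["frame"][:,:,::-1]
        if crop: im=im[crop[1]:crop[3],crop[0]:crop[2]]
        cv2.imwrite("pics/"+fn, cv2.resize(im,None,fx=s,fy=s,interpolation=cv2.INTER_CUBIC))
    return c
def ray(c,px):
    K=np.array(c["intrinsics"],float);d=np.array(c["dist"],float);V=np.array(c["view"])
    u=cv2.undistortPoints(np.array(px,float).reshape(-1,1,2),K,d).reshape(-1,2)
    D=np.c_[u,np.ones(len(u))]@V[:3,:3]   # R^T d
    o=-V[:3,:3].T@V[:3,3]
    return o,D
def onz(c,px,z):
    o,D=ray(c,px); t=(z-o[2])/D[:,2]; return o+D*t[:,None]
def proj(c,P):
    V=np.array(c["view"]);r=cv2.Rodrigues(V[:3,:3])[0]
    return cv2.projectPoints(np.array(P,float).reshape(-1,1,3),r,V[:3,3],np.array(c["intrinsics"],float),np.array(c["dist"],float))[0].reshape(-1,2)
def tri(cs,pxs):
    A=np.zeros((3,3));b=np.zeros(3)
    for c,p in zip(cs,pxs):
        o,D=ray(c,[p]);d=D[0]/np.linalg.norm(D[0]);M=np.eye(3)-np.outer(d,d);A+=M;b+=M@o
    return np.linalg.solve(A,b)
def down(yaw):
    "tool z down; tool y along world angle yaw+90deg... x axis at yaw"
    from scipy.spatial.transform import Rotation as R
    x=np.array([np.cos(yaw),np.sin(yaw),0]);z=np.array([0,0,-1.]);y=np.cross(z,x)
    return R.from_matrix(np.c_[x,y,z]).as_quat()
E
python3 - <<'E'
from h import *
for n in("top","side"):
    c=shot(n,n+"0.png",s=1.56); V=np.array(c["view"]);print(n,(-V[:3,:3].T@V[:3,3]).round(3),V[2,:3].round(2), np.array(c["intrinsics"]).round(0).tolist())
c=vision.read_camera("wrist");V=np.array(c["view"]);print((-V[:3,:3].T@V[:3,3]).round(3),V.round(2),np.array(c["intrinsics"]).round(0).tolist(),get_obs())
E
```

```text
top [0.444 0.02  1.618] [ 0.07  0.01 -1.  ] [[443.0, 0.0, 262.0], [0.0, 443.0, 196.0], [0.0, 0.0, 1.0]]
side [ 0.312 -1.079  0.723] [ 0.19  0.85 -0.5 ] [[449.0, 0.0, 264.0], [0.0, 449.0, 191.0], [0.0, 0.0, 1.0]]
[0.141 0.611 0.373] [[ 0.34  0.94 -0.   -0.62]
 [ 0.9  -0.33  0.3  -0.04]
 [ 0.28 -0.1  -0.95  0.38]
 [ 0.    0.    0.    1.  ]] [[321.0, 0.0, 253.0], [0.0, 321.0, 190.0], [0.0, 0.0, 1.0]] {'time_s': 0.15, 'joint_pos': array([ 1.21960916e+00,  3.53491910e-01,  1.63394634e+00,  2.48284393e-05,
        1.15521111e+00, -2.38928985e-03]), 'joint_vel': array([ 0.00036889, -0.00328753, -0.00146947,  0.00017173, -0.00075248,
       -0.00030037]), 'joint_efforts': array([-2.12933232e-04, -6.05631924e+01, -3.42340493e+01,  1.29980251e-06,
        6.13078373e-03,  5.35399437e-06]), 'position': array([0.21347494, 0.58705059, 0.24773961]), 'orientation': array([ 1.73521143e-01,  9.84830002e-01, -5.18123975e-04, -1.04099233e-04]), 'wrist_force': array([ 0.82820028, -0.84380502, -0.17087103]), 'ft_torque': array([-0.04898977,  0.02540131, -0.02598512]), 'grip_force': 0.0, 'gripper_width': 0.08537809548404497}
```

View pics/top0.png

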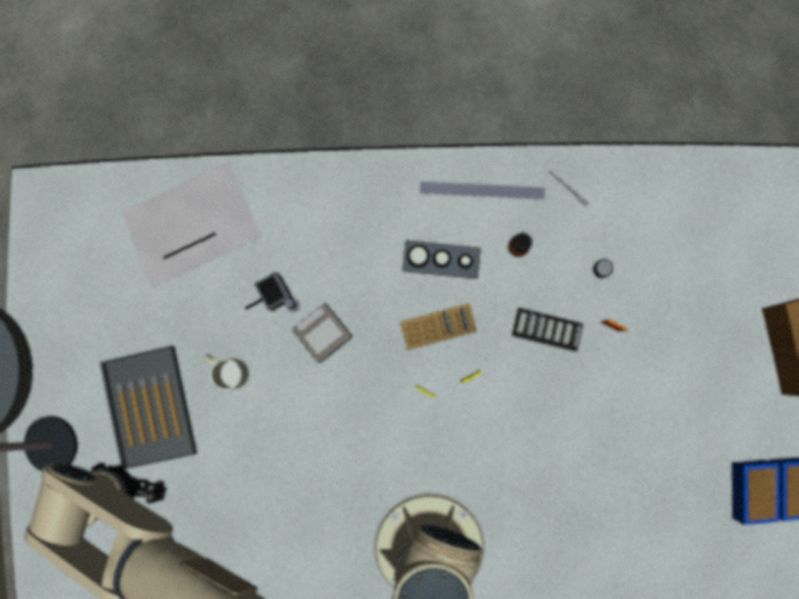

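View pics/side0.png

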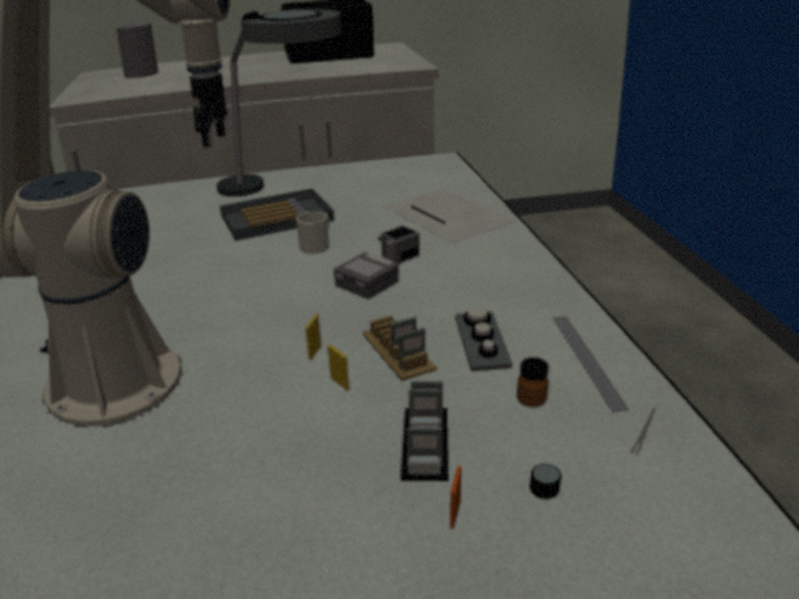

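Top view: the plates to file stand in the wooden stand at (447,320) and (463,318). The look-alikes are yellow at (425,391) and (470,377), and orange at (614,325). The case is at (322,332), the reader at (273,290), the post at (291,302), the keypad at (441,258) and the rack at (547,330). Next I look closer with the wrist camera.

Run:
```python
from h import *
import pickle
c=shot("top")
s=1.5625
P={k:onz(c,[np.array(p)/s],z)[0] for k,p,z in [("case",(322,332),.045),("reader",(273,290),.065),("post",(291,302),.06),("keyL",(418,256),.03),("keyS",(465,260),.03),("stand",(438,327),.0),("plA",(447,320),.078),("plB",(463,318),.078),("rack",(547,330),.03),("mug",(230,373),.08),("jar",(519,244),.07)]}
for k,v in P.items(): print(k,v.round(3))
cams={"top":c,"side":shot("side")}
def go(x,y,z,yaw=None):
    if yaw is None: yaw=np.arctan2(y,x)+np.pi/2
    bot.reach([x,y,z],down(yaw))
m=(P["case"]+P["reader"])/2
go(m[0],m[1],.32); cams["w1"]=shot("wrist","w1.png",s=1.56)
q=P["stand"]; go(q[0]+.03,q[1]-.05,.32); cams["w2"]=shot("wrist","w2.png",s=1.56)
q=P["rack"]; go(q[0],q[1]-.03,.32); cams["w3"]=shot("wrist","w3.png",s=1.56)
pickle.dump(cams,open("cams.pkl","wb"))
print(get_obs()["time_s"])
```

```text
case [0.507 0.232 0.045]
reader [0.605 0.34  0.065]
post [0.577 0.3   0.06 ]
keyL [0.679 0.008 0.03 ]
keyS [ 0.667 -0.101  0.03 ]
stand [ 0.514 -0.035  0.   ]
plA [ 0.526 -0.053  0.078]
plB [ 0.53  -0.088  0.078]
rack [ 0.5   -0.285  0.03 ]
mug [0.418 0.437 0.08 ]
jar [ 0.695 -0.221  0.07 ]
4.4083
```

View pics/w1.png

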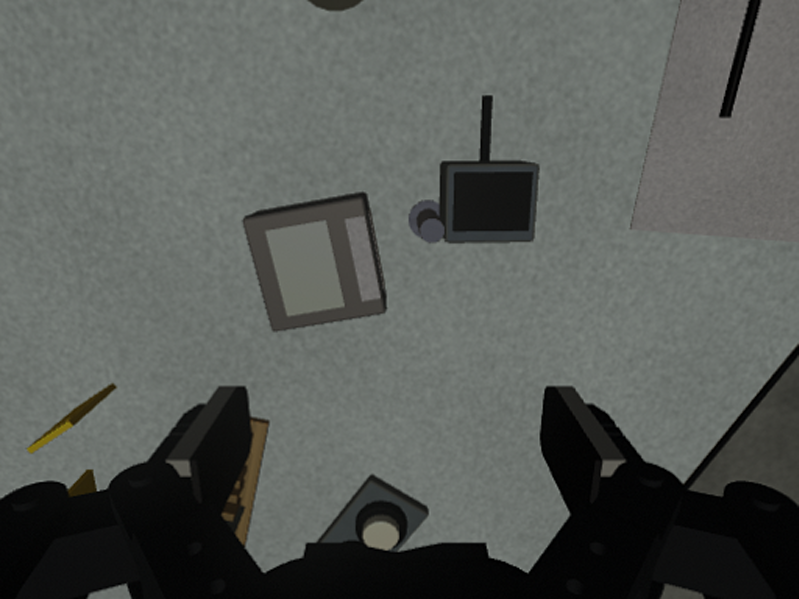

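View pics/w2.png

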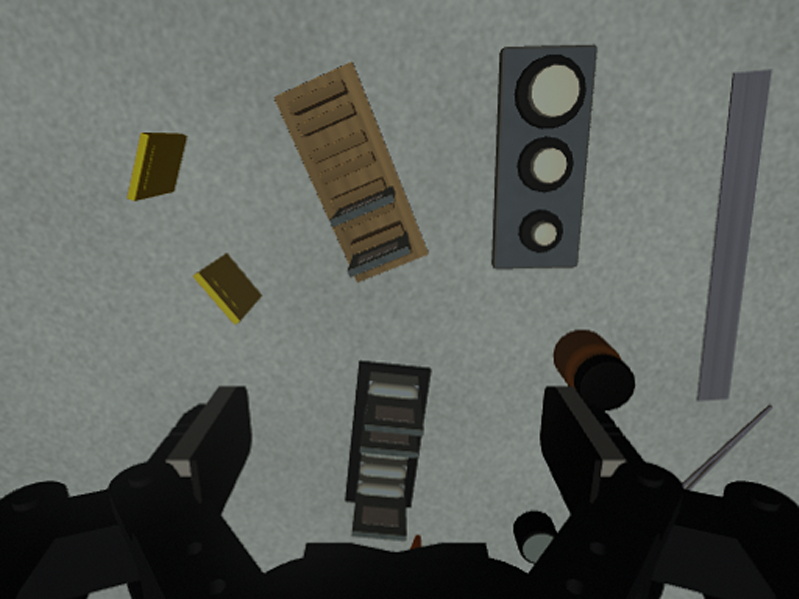

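View pics/w3.png

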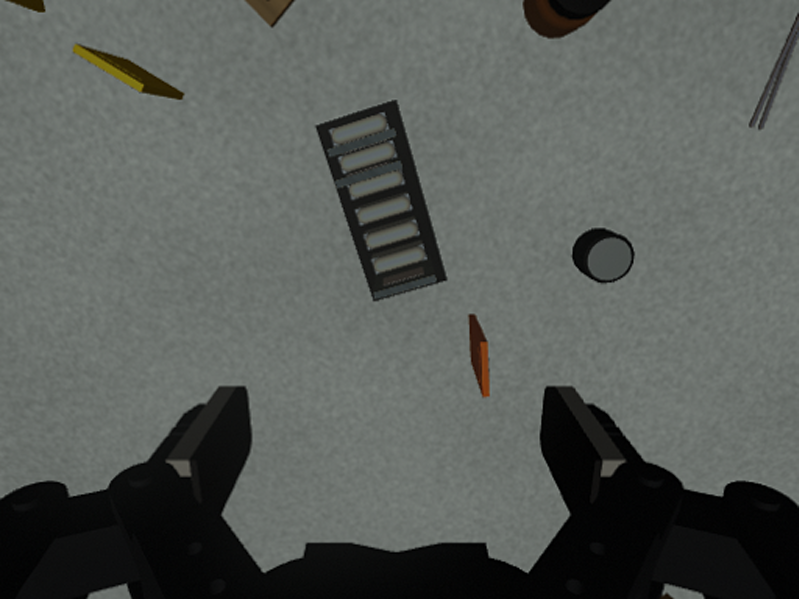

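w1 shows the case, with its label strip on the right side at (362,258), the post with its top at (432,230), and the reader housing at x 440–538, y 162–240. w2 shows the stand with two plates at (363,207) and (380,255), plus keys at (556,90), (549,166) and (544,234). w3 shows the rack with plates in its first, second and last slots, so the middle three are free. Now I fit the poses.

```bash
cat >> h.py <<'E'
from scipy.optimize import least_squares
S=1.5625
def fit(obs,guess):
    "obs: list of (cam, [local xyz], [px full-size])  -> x,y,yaw"
    def f(p):
        r=[]
        for c,L,px in obs:
            L=np.array(L,float);co,si=np.cos(p[2]),np.sin(p[2])
            W=np.c_[p[0]+co*L[:,0]-si*L[:,1],p[1]+si*L[:,0]+co*L[:,1],L[:,2]]
            r.append((proj(c,W)-np.array(px)).ravel())
        return np.concatenate(r)
    s=least_squares(f,guess); return s.x,np.sqrt(np.mean(s.fun**2))
def rect(a,b,z,dx=0,dy=0): return [(dx-a/2,dy+b/2,z),(dx+a/2,dy+b/2,z),(dx+a/2,dy-b/2,z),(dx-a/2,dy-b/2,z)]
E
python3 - <<'E'
from h import *
import pickle
C=pickle.load(open("cams.pkl","rb"))
w1,w2,w3=C["w1"],C["w2"],C["w3"]
a=lambda *p:np.array(p)/S
case=fit([(w1,rect(.1,.1,.045),a((245,217),(366,194),(386,311),(275,330)))],[.507,.232,.7]); print("case",case)
rd=fit([(w1,rect(.07,.06,.065,0,.03),a((440,162),(539,163),(534,241),(443,241)))],[.6,.32,.7]); print("reader",rd)
x,y,t=rd[0];print("post pred",x+np.cos(t)*-.045-np.sin(t)*.01,y+np.sin(t)*-.045+np.cos(t)*.01, "obs",onz(w1,a((432,231)),.06), "yaws",case[0][2]-t)
for z in(0,.008,.015):print("rack",z,fit([(w3,[(.035,.08,z),(-.035,.08,z),(.035,-.08,z)],a((397,101),(317,126),(446,280))),(w2,[(.035,.08,z),(-.035,.08,z)],a((431,368),(359,361)))],[.5,-.28,-.3]))
for n,p in(("L",(556,91)),("M",(549,166)),("S",(544,234))):
    print(n,[onz(w2,a(p),z).round(4)[0] for z in(.03,.04)])
# stand top z by tri top/w2: outline corners
for z in (0,.012,.026,.034):
    print("stand",z,fit([(w2,[(.035,.0,z)],a((354,63)))],[.5,0,0])[1], onz(w2,a((276,97),(354,63),(428,252),(358,281)),z)[:,:2].round(3).tolist())
E
```

```text
case (array([0.50837913, 0.23559444, 0.64854709]), np.float64(0.95820433291271))
reader (array([0.61699595, 0.31758986, 0.49059718]), np.float64(1.0236767234277022))
post pred 0.5725920984899462 0.30520850911187575 obs [[0.57578675 0.30515567 0.06      ]] yaws 0.15794990673250586
rack 0 (array([ 0.50183192, -0.29386847, -0.2750213 ]), np.float64(0.20942628732707744))
rack 0.008 (array([ 0.50218543, -0.29272324, -0.27494396]), np.float64(1.01413722165724))
rack 0.015 (array([ 0.50249256, -0.29173369, -0.27487363]), np.float64(1.9401337044386018))
L [array([0.6831, 0.0056, 0.03  ]), array([0.6801, 0.0052, 0.04  ])]
M [array([ 0.6744, -0.0494,  0.03  ]), array([ 0.6716, -0.0485,  0.04  ])]
S [array([ 0.6669, -0.104 ,  0.03  ]), array([ 0.6642, -0.1017,  0.04  ])]
stand 0 6.715703405066396e-07 [[0.463, 0.038], [0.532, 0.053], [0.57, -0.111], [0.503, -0.128]]
stand 0.012 3.977794328742332e-08 [[0.466, 0.036], [0.532, 0.051], [0.57, -0.108], [0.504, -0.125]]
stand 0.026 4.2500418734877106e-07 [[0.469, 0.035], [0.533, 0.049], [0.569, -0.105], [0.506, -0.121]]
stand 0.034 2.526013282963929e-08 [[0.47, 0.034], [0.533, 0.048], [0.569, -0.103], [0.507, -0.119]]
```

Run:
```python
from h import *
im=cv2.imread("pics/w2.png");a=cv2.resize(im[50:300,260:620],None,fx=2.2,fy=2.2,interpolation=cv2.INTER_CUBIC)
cv2.imwrite("pics/w2c.png",a)
```

```text
(no output)
```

View pics/w2c.png

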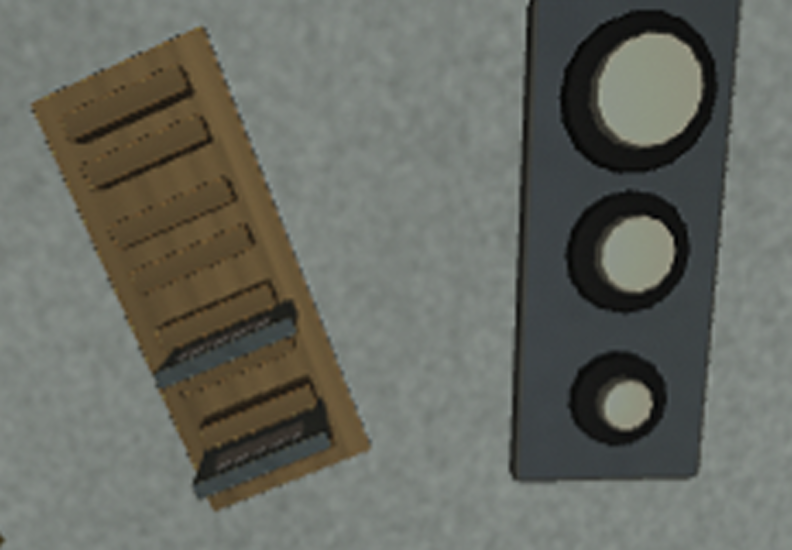

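The close crop confirms it: two grey plates stand in the two slots at the stand's -y end, and the other stand slots are empty. The three keys stand on the pad to the right. Next I push the case, rolling it round the post with a closed gripper whose face turns with it.

```bash
cat >> h.py <<'E'
RD=np.array([.6185,.3172,.475])
def rw(p,yaw=0):  # reader frame -> world
    c,s=np.cos(RD[2]),np.sin(RD[2]); return np.array([RD[0]+c*p[0]-s*p[1],RD[1]+s*p[0]+c*p[1]]),yaw+RD[2]
def tor(p):
    c,s=np.cos(RD[2]),np.sin(RD[2]); d=np.array(p[:2])-RD[:2]; return np.array([c*d[0]+s*d[1],-s*d[0]+c*d[1],p[2]-RD[2]])
def incase(c,loc):  # case pose (reader frame x,y,yaw), local -> reader frame
    co,si=np.cos(c[2]),np.sin(c[2]); return np.array([c[0]+co*loc[0]-si*loc[1],c[1]+si*loc[0]+co*loc[1]])
def F(): return np.array(get_obs()["wrist_force"])
def pushto(c,loc,z,vel):
    w,y=rw(incase(c,loc),c[2]); bot.servo_line([w[0],w[1],z],down(y),vel)
E
cat > push.py <<'E'
from h import *
c0=tor([.5084,.2356,.6485]);print(c0)
hand.move_gripper(0)
L=(-.062,-.015);Z=.040
w,y=rw(incase(c0,(-.085,-.015)),c0[2])
bot.reach([w[0],w[1],.2],down(y)); bot.servo_line([w[0],w[1],Z],None,.15)
f0=F();th0=c0[2];yc=.017
pushto(c0,L,Z,.05)
def cp(th,yc,r=.010): 
    e=np.array([np.cos(th),np.sin(th)]);n=np.array([-e[1],e[0]])
    return np.r_[np.array([-.045,.010])-(.05+r)*e-yc*n,th]
for th in np.linspace(th0,np.pi/2,9):
    pushto(cp(th,yc-.01*(th-th0),.0115),L,Z,.05)
    f=F()-f0; print(round(th,2),f.round(1))
    if np.linalg.norm(f)>45: break
print(get_obs()["time_s"])
p=get_obs()["position"];o=get_obs()["orientation"]
E
python3 push.py
python3 - <<'E'
from h import *
o=get_obs();p=o["position"]
# back off against tool x, rise and look with wrist
w,y=rw((0,0),np.pi/2);d=np.array([np.cos(y),np.sin(y)])
bot.servo_line([p[0]-.02*d[0],p[1]-.02*d[1],.04]); bot.servo_line([p[0]-.02*d[0],p[1]-.02*d[1],.22])
import pickle
pickle.dump(shot("wrist","w4.png",s=1.5625),open("w4.pkl","wb"));print(get_obs()["time_s"])
E
```

```text
[-0.13522995 -0.02221332  0.1735    ]
0.17 [-1.2 -0.1 -0.3]
0.35 [ 0.2 -0.8 -0.2]
0.52 [1.2 0.8 1. ]
0.7 [-0.4  0.   0.9]
0.87 [ 0.5 -1.9 -0. ]
1.05 [ 2.5 -2.7 -1.6]
1.22 [ 3.1 -4.3 -2. ]
1.4 [ 3.9 -4.5 -1. ]
1.57 [ 5.  -4.2 -2.2]
14.0833
15.7667
```

View pics/w4.png

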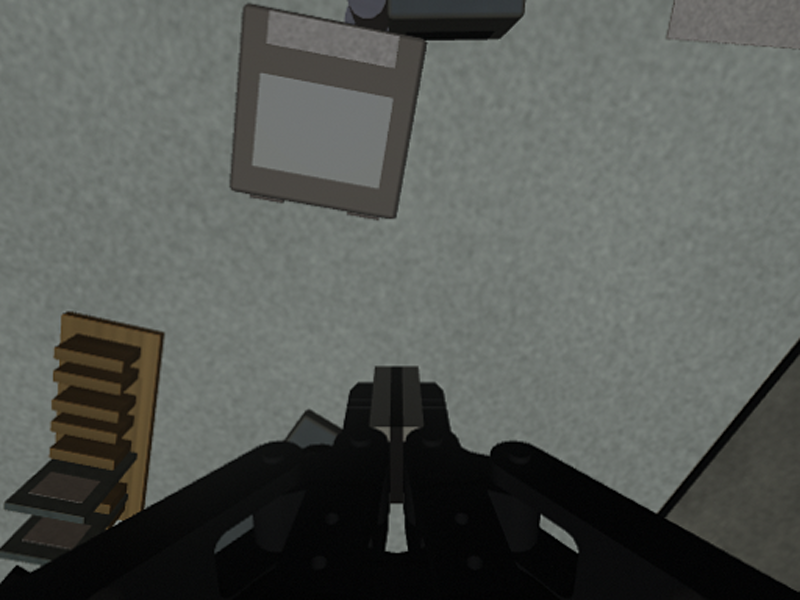

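The case has swung round. It is now below the post, with its label edge from (245,5) to (425,40), and needs about 10° more turn and some shift along +x. I fit it, push it flush, slide it to centre and look again.

```bash
cat >> h.py <<'E'
def fitcase(c,px):  # px order: (+,+),(+,-),(-,-),(-,+) corners
    L=[(.05,.05,.045),(.05,-.05,.045),(-.05,-.05,.045),(-.05,.05,.045)]
    s,e=fit([(c,L,np.array(px)/S)],[.6,.25,2.0]); t=tor(s); return t,e
def lineR(p,z,ang,vel=.08):
    w,y=rw(p,ang); bot.servo_line([w[0],w[1],z],down(y),vel)
def reachR(p,z,ang):
    w,y=rw(p,ang); bot.reach([w[0],w[1],z],down(y))
def pushuntil(p,d,z,ang,dist,fmax,step=.003):
    "from p push along unit d up to dist; stop at force fmax"
    f0=F(); lineR(p,z,ang); d=np.array(d,float); s=0
    while s<dist:
        s=min(s+step,dist); lineR(np.array(p)+d*s,z,ang,.03)
        w=F()-f0; w=np.linalg.norm(w[:2])
        if w>fmax: break
    return s,w
E
cat > p2.py <<'E'
from h import *
import pickle
c,e=fitcase(pickle.load(open("w4.pkl","rb")),[(245,5),(425,40),(395,217),(232,190)]);print("case",c.round(3),e)
Z=.04;U=np.pi/2
# flush push at right part of -x face
x=c[0]+.02; 
reachR((x,-.14),.2,U); lineR((x,-.14),Z,U,.15)
print(pushuntil((x,-.118),(0,1),Z,U,.018,14))
lineR((x,-.14),Z,U); lineR((x,-.14),.12,U,.2)
# slide +x: tool x along R +x
xl=c[0]-.05
reachR((xl-.035,-.052),.15,0); lineR((xl-.035,-.052),Z,0,.15)
tgt=-.05-.0115
print(pushuntil((xl-.02,-.052),(1,0),Z,0,tgt-(xl-.02)-.003,40,.008), get_obs()["time_s"])
lineR((xl-.03,-.052),Z,0); lineR((xl-.03,-.052),.15,0,.2)
reachR((0,-.17),.22,U)
pickle.dump(shot("wrist","w5.png",s=1.5625),open("w5.pkl","wb"));print(get_obs()["time_s"])
E
python3 p2.py
```

```text
case [-0.069 -0.048  1.401] 1.8677792156335213
(0.012, np.float64(26.98465893514022))
(np.float64(0.07410443104914782), np.float64(6.922353188212201)) 26.5
29.9667
```

View pics/w5.png

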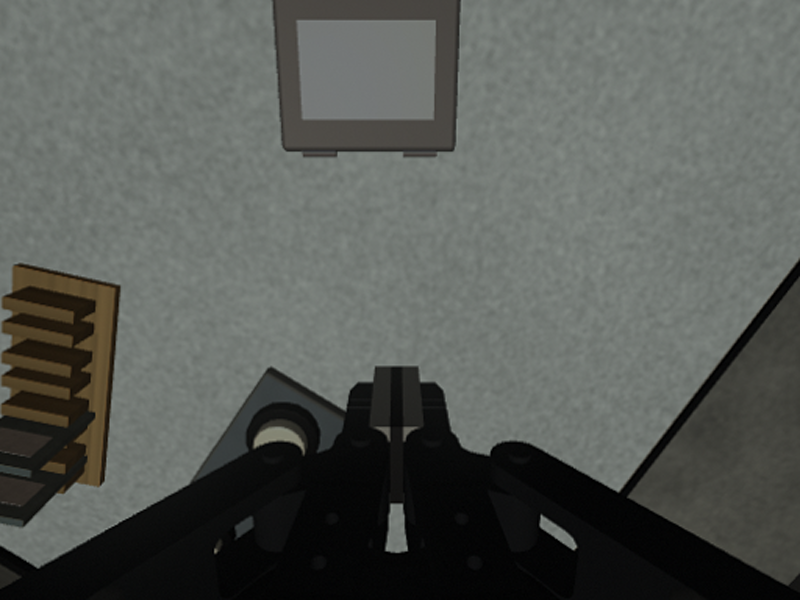

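The case is square now, but the reader is out of frame. I do a flush push, then take a better-placed picture.

Run:
```python
from h import *
import pickle
U=np.pi/2
lineR((-.005,-.14),.04,U,.15)
print(pushuntil((-.005,-.116),(0,1),.04,U,.016,12,.002))
lineR((-.005,-.14),.04,U); reachR((0,-.085),.28,U)
pickle.dump(shot("wrist","w6.png",s=1.5625),open("w6.pkl","wb"));print(get_obs()["time_s"])
```

```text
(0.01, np.float64(17.770098916044294))
34.6333
```

View pics/w6.png

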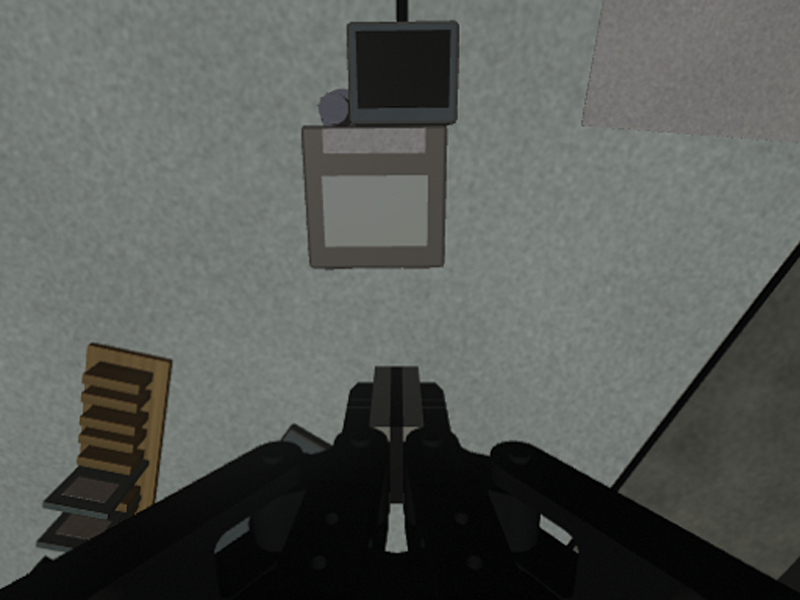

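The label edge lies flush along the reader's front at y≈125 px. The case (302–447 px) sits left of the reader's middle (403 px), so I measure the offset and slide it.

Run:
```python
from h import *
import pickle
c=pickle.load(open("w6.pkl","rb"))
r,e=fit([(c,rect(.07,.06,.065,0,.03),np.array([(347,22),(459,22),(457,124),(348,124)])/S)],RD);print("reader",r,e,tor(r))
k,e=fitcase(c,[(302,127),(447,125),(444,268),(310,268)]);print("case",k,e)
d=onz(c,np.array([(336,105)])/S,.06);print("post",tor(np.r_[d[0][:2],0]))
import h; h.RD[:]=r; 
w,e=fitcase(c,[(302,127),(447,125),(444,268),(310,268)]);print("case in new reader",w)
```

```text
reader [0.62083439 0.31617601 0.47377158] 1.040868488740081 [ 0.00160765 -0.00197824 -0.00122842]
case [-0.01690994 -0.05118697  1.57715187] 0.6375243614598999
post [-0.04101706  0.01081531 -0.475     ]
case in new reader [-0.01845713 -0.04923144  1.57838029]
```

```bash
cat >> h.py <<'E'
def quads(c,crop,lo,hi,amin=300):
    "min-area rects of regions with grey in lo..hi inside crop; returns list (area, box px)"
    g=cv2.cvtColor(c["frame"],cv2.COLOR_RGB2GRAY);x0,y0,x1,y1=crop
    m=cv2.morphologyEx(cv2.inRange(g[y0:y1,x0:x1],lo,hi),cv2.MORPH_OPEN,np.ones((3,3),np.uint8))
    out=[]
    for k in cv2.findContours(m,cv2.RETR_EXTERNAL,cv2.CHAIN_APPROX_NONE)[0]:
        a=cv2.contourArea(k)
        if a>amin: out.append((a,cv2.boxPoints(cv2.minAreaRect(k))+[x0,y0]))
    return sorted(out,key=lambda t:-t[0])
E
python3 - <<'E'
from h import *
import pickle
c=pickle.load(open("w6.pkl","rb"));g=cv2.cvtColor(c["frame"],cv2.COLOR_RGB2GRAY)
print(g[135,185:295].tolist()); print(g[45,210:305].tolist()); print(g[10:180:1,250].tolist())
c5=pickle.load(open("w5.pkl","rb"))
for p in (299,436),(277,459): print([tor(np.r_[q[:2],0]).round(4) for q in onz(c5,np.array([(p[0],70),(p[1],70)])/S,.045)])
E
```

```text
[127, 125, 124, 123, 122, 123, 123, 123, 124, 125, 115, 60, 69, 76, 76, 76, 75, 75, 76, 75, 75, 83, 113, 122, 122, 121, 121, 121, 121, 121, 121, 121, 120, 121, 122, 121, 121, 121, 120, 121, 121, 121, 121, 121, 121, 122, 120, 120, 120, 120, 120, 121, 121, 120, 121, 120, 120, 120, 120, 120, 120, 120, 120, 120, 120, 121, 121, 120, 120, 119, 120, 119, 120, 120, 120, 120, 119, 120, 120, 120, 120, 120, 119, 120, 120, 120, 121, 118, 103, 70, 73, 73, 73, 74, 73, 74, 73, 72, 58, 58, 101, 127, 124, 123, 121, 123, 127, 126, 124, 121]
[117, 120, 121, 120, 117, 116, 117, 119, 119, 122, 124, 125, 111, 49, 58, 59, 61, 57, 37, 25, 25, 25, 25, 26, 26, 25, 26, 25, 24, 25, 25, 26, 24, 25, 24, 25, 24, 24, 25, 24, 23, 24, 24, 23, 24, 23, 23, 23, 23, 24, 22, 23, 24, 22, 23, 23, 22, 23, 22, 24, 23, 22, 23, 23, 24, 23, 23, 22, 23, 23, 22, 24, 23, 23, 22, 22, 22, 28, 63, 60, 59, 55, 51, 68, 120, 118, 118, 118, 120, 122, 123, 127, 125, 122, 117]
[118, 118, 120, 114, 46, 55, 58, 60, 59, 47, 21, 22, 24, 24, 24, 23, 23, 24, 24, 24, 24, 24, 25, 24, 24, 24, 24, 24, 25, 24, 24, 24, 24, 23, 24, 23, 25, 24, 23, 24, 24, 24, 23, 24, 24, 25, 25, 25, 25, 24, 24, 24, 25, 25, 26, 25, 24, 24, 18, 57, 61, 60, 60, 60, 59, 60, 60, 55, 52, 31, 29, 50, 109, 116, 116, 115, 116, 117, 113, 108, 110, 114, 112, 112, 117, 121, 120, 110, 83, 74, 74, 75, 75, 75, 76, 74, 75, 75, 74, 74, 74, 72, 112, 122, 120, 121, 121, 120, 121, 121, 120, 121, 120, 120, 120, 120, 121, 121, 120, 121, 120, 120, 120, 121, 120, 121, 120, 120, 119, 119, 119, 120, 120, 120, 120, 120, 120, 120, 119, 119, 120, 119, 120, 120, 120, 120, 122, 103, 78, 72, 72, 72, 72, 72, 72, 72, 72, 71, 71, 69, 60, 77, 113, 123, 124, 122, 124, 126, 126, 127]
[array([-0.055 , -0.0586, -0.475 ]), array([ 0.02  , -0.0587, -0.475 ])]
[array([-0.0671, -0.0586, -0.475 ]), array([ 0.0326, -0.0588, -0.475 ])]
```

```bash
cat >> h.py <<'E'
def offs():
    "from the viewpoint reachR((0,-.085),.28,pi/2): case x minus reader x (reader frame), case yaw error"
    U=np.pi/2; reachR((0,-.085),.28,U); bot.dwell(.3); c=shot("wrist")
    q=[b for a,b in quads(c,(180,75,310,180),105,160,1500) if a<4500]
    g=cv2.cvtColor(c["frame"],cv2.COLOR_RGB2GRAY).astype(float)
    def edges(row,lo,hi,th,x0):  # span of pixels around x0 satisfying
        r=g[row-2:row+3].mean(0); ok=(r>lo)&(r<hi); a=b=x0
        while ok[a-1]: a-=1
        while ok[b+1]: b+=1
        # subpixel
        l=a-1+ (th-r[a-1])/(r[a]-r[a-1]); h=b+(th-r[b])/(r[b+1]-r[b]); return l,h
    R=[]
    for row in (120,135,150):
        l,h=edges(row,98,200,98,250); P=onz(c,[(l,row),(h,row)],.045); R.append(tor(np.r_[P.mean(0)[:2],0])[:2])
    R=np.array(R); T=[]
    for row in (30,45,60):
        l,h=edges(row,0,42,42,256); P=onz(c,[(l,row),(h,row)],.065); T.append(tor(np.r_[P.mean(0)[:2],0])[:2])
    T=np.array(T)
    # row of gap between reader front and label
    return R.round(4),T.round(4),(R.mean(0)-T.mean(0))[0],c
E
python3 - <<'E'
from h import *
R,T,d,c=offs();print(R.tolist(),T.tolist(),d)
U=np.pi/2;Z=.04
xl=R[:,0].mean()-.05
reachR((xl-.04,-.052),.15,0); lineR((xl-.04,-.052),Z,0,.15)
f0=F();x=xl-.02; lineR((x,-.052),Z,0)
while x<xl+.022:
    x+=.003; lineR((x,-.052),Z,0,.04); f=np.linalg.norm((F()-f0)[:2])
    print(round(x-xl,4),round(f,1),(tor(np.r_[get_obs()["position"][:2],0])[0]-x).round(4),end="; ")
    if x-xl>-.012-d-.004 : break
lineR((xl-.03,-.052),Z,0); lineR((xl-.03,-.052),.15,0,.2)
R,T,d,c=offs();print(R.tolist(),T.tolist(),d,get_obs()["time_s"])
E
```

```text
[[-0.0179, -0.0427], [-0.0178, -0.0591], [-0.0177, -0.0761]] [[0.0015, 0.0438], [0.0014, 0.0306], [0.0016, 0.0171]] -0.01933747922534381
-0.017 0.4 -0.0001; -0.014 0.9 0.0002; -0.011 1.3 0.0002; -0.008 2.2 -0.0004; -0.005 3.7 -0.0007; -0.002 2.3 -0.0002; 0.001 1.6 0.0001; 0.004 1.8 0.0002; [[-0.0042, -0.0426], [-0.0039, -0.059], [-0.0038, -0.0759]] [[0.0014, 0.0439], [0.0015, 0.0307], [0.0016, 0.0172]] -0.005494611465292122 42.9917
```

Run:
```python
from h import *
U=np.pi/2;Z=.04
xl=-.0040-.05
reachR((xl-.04,-.052),.15,0); lineR((xl-.04,-.052),Z,0,.15); lineR((xl-.015,-.052),Z,0)
lineR((xl-.0098+.0055,-.052),Z,0,.03)
lineR((xl-.03,-.052),Z,0); lineR((xl-.03,-.052),.15,0,.2)
R,T,d,c=offs();print(R[1],T[1],d)
reachR((.0015,-.15),.12,U);lineR((.0015,-.15),Z,U,.15)
print(pushuntil((.0015,-.116),(0,1),Z,U,.016,10,.0015))
lineR((.0015,-.14),Z,U); 
R,T,d,c=offs();print(R.tolist(),T.tolist(),d,get_obs()["time_s"])
cv2.imwrite("pics/w7.png",cv2.resize(c["frame"][0:190,170:330,::-1],None,fx=3,fy=3,interpolation=cv2.INTER_CUBIC))
```

```text
[ 0.0003 -0.059 ] [0.0014 0.0307] -0.0012834586445184385
(0.009, np.float64(13.435447120266781))
[[0.0002, -0.0427], [0.0003, -0.0591], [0.0004, -0.0759]] [[0.0014, 0.0434], [0.0015, 0.0303], [0.0016, 0.0168]] -0.00116292455121039 54.5917
```

View pics/w7.png

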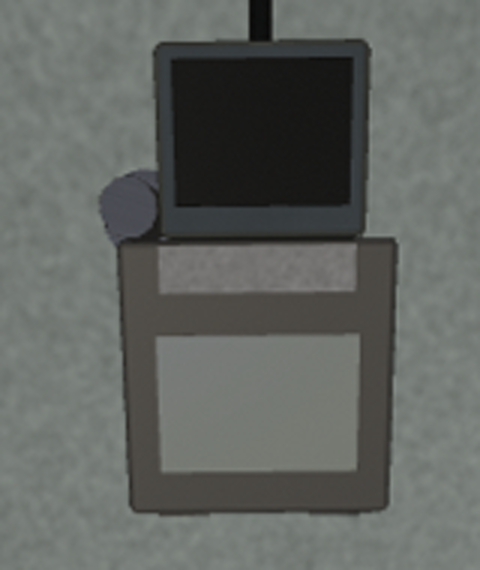

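w7 shows the label edge flush with the reader's front. The lid panel (155–360 px) and the reader screen (172–352 px) are centred to about 1 mm, and the flush gap lies at y≈238. Now the large key.

```bash
cat >> h.py <<'E'
def press(x,y,z0=.085,zmin=.02,fmax=9):
    yaw=np.arctan2(y,x)+np.pi/2
    bot.reach([x,y,.14],down(yaw)); bot.servo_line([x,y,z0],None,.15); bot.dwell(.2); f0=F()[2]; z=z0; L=[]
    while z>zmin:
        z-=.0015; bot.servo_line([x,y,z],None,.03); f=F()[2]-f0; L.append((round(z-.017,4),round(f,1)))
        if f>fmax: break
    bot.dwell(.2); print(L[-9:],F()[2]-f0)
    bot.servo_line([x,y,.14],None,.15)
E
python3 - <<'E'
from h import *
press(.6816,.0054); print(get_obs()["time_s"])
E
```

```text
[(0.041, np.float64(0.5)), (0.0395, np.float64(-0.2)), (0.038, np.float64(0.3)), (0.0365, np.float64(-0.1)), (0.035, np.float64(1.7)), (0.0335, np.float64(2.1)), (0.032, np.float64(2.5)), (0.0305, np.float64(3.0)), (0.029, np.float64(11.2))] 11.402904501552593
63.85
```

The large key went fully down: contact at 36 mm, hard stop at 29.5 mm. Next I take close views of the stand and rack, with the tool turned as for the grasp.

Run:
```python
from h import *
import pickle
C=pickle.load(open("cams.pkl","rb"));w2=C["w2"]
P=onz(w2,np.array([(331,223),(394.5,200),(349,273),(410,248)])/S,.078);print(P.round(4).tolist())
m=P.mean(0)
hand.move_gripper(.085)
bot.reach([m[0],m[1],.22],down(.215));bot.dwell(.2);a=shot("wrist")
c,s=np.cos(-.275),np.sin(-.275)
bot.reach([.502,-.2938,.24],down(-.275));bot.dwell(.2);b=shot("wrist")
pickle.dump((a,b),open("sr.pkl","wb"))
k=lambda c:cv2.resize(c["frame"][60:320,120:390,::-1],None,fx=1.48,fy=1.48,interpolation=cv2.INTER_CUBIC)
print(get_obs()["time_s"])
cv2.imwrite("pics/sr.png",np.hstack([k(a),k(b)]));print(k(a).shape)
for c in(a,b): V=np.array(c["view"]);print((-V[:3,:3].T@V[:3,3]).round(3))
```

```text
[[0.5, -0.061, 0.078], [0.5487, -0.0516, 0.078], [0.5062, -0.1003, 0.078], [0.5547, -0.0883, 0.078]]
67.1333
(385, 400, 3)
[ 0.602 -0.061  0.345]
[ 0.576 -0.315  0.365]
```

View pics/sr.png

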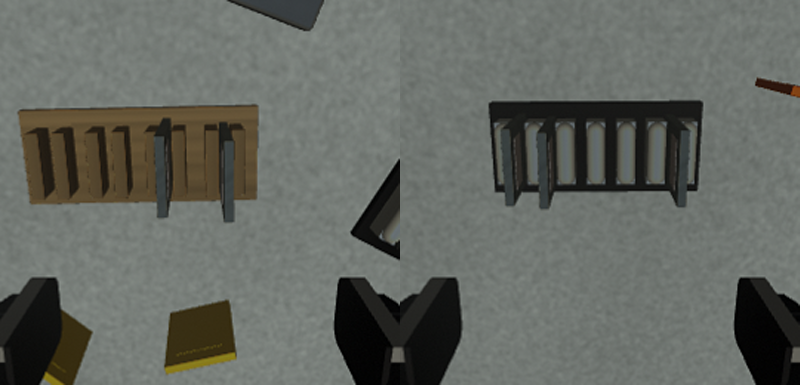

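The left panel shows the stand plates at (163,170) and (229,175). The right panel shows rack plates at (510,160), (545,165) and (682,160), with free slots at columns ≈580, 611 and 641. I enlarge both for the measurement.

Run:
```python
from h import *
import pickle
a,b=pickle.load(open("sr.pkl","rb"))
cv=np.zeros((600,800,3),np.uint8)
r=cv2.resize(b["frame"][125:203,176:334,::-1],None,fx=5,fy=4,interpolation=cv2.INTER_CUBIC);r=np.clip(r*1.5,0,255).astype(np.uint8)
s=cv2.resize(a["frame"][138:210,218:290,::-1],None,fx=8,fy=3.9,interpolation=cv2.INTER_CUBIC);s=np.clip(s*1.5,0,255).astype(np.uint8)
cv[:r.shape[0],:r.shape[1]]=r; cv[315:315+s.shape[0],:s.shape[1]]=s
cv2.imwrite("pics/z.png",cv)
```

```text
(no output)
```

View pics/z.png

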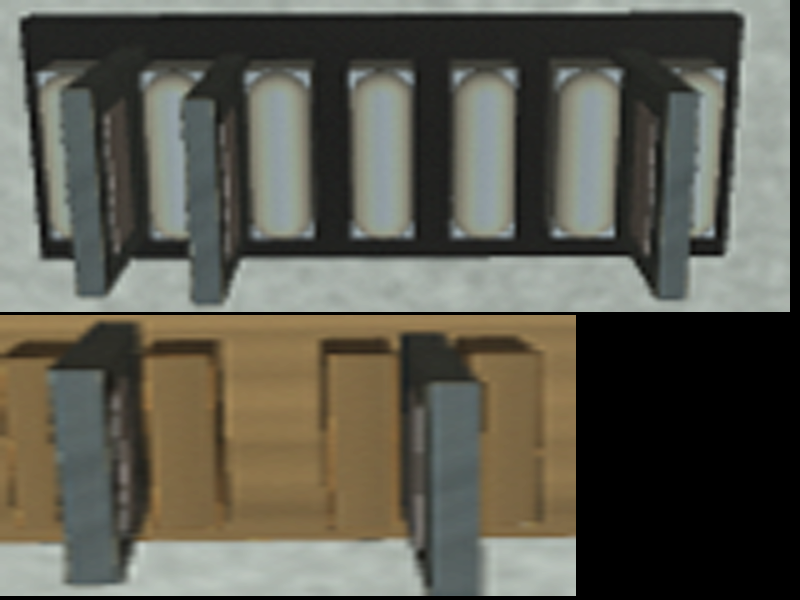

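Run:
```python
from h import *
import pickle
a,b=pickle.load(open("sr.pkl","rb"));w2=pickle.load(open("cams.pkl","rb"))["w2"]
rk=lambda p:(np.array(p,float)+.5)/[5,4]-.5+[176,125]
st=lambda p:(np.array(p,float)+.5)/[8,3.9]-.5+[218,138]
for z in(.028,.031,.034):
    L=[];p=[]
    for xl,xr,yl in((247,313,.022),(350,412,0),(452,516,-.022),(552,620,-.044)):
        L+=[(.023,yl,z),(-.023,yl,z)];m=(xl+xr)/2;p+=[(m,68),(m,238)]
    print("rack",z,fit([(b,L,rk(p))],[.5,-.29,-.275]))
for n,(q) in {"f55":[(62,90),(95,90),(105,295),(75,295)],"f33":[(183,98),(215,98),(224,302),(191,302)],"f-55":[(665,92),(697,92),(687,298),(655,298)]}.items():
    print(n,fit([(b,rect(.006,.05,.078),rk(q))],[.5,-.29,-.275-np.pi/2]))
A=[(50,53),(104,53),(124,267),(66,267)];B=[(426,67),(478,67)]
fa=fit([(a,rect(.006,.05,.078),st(A))],[.52,-.055,.215-np.pi/2]);print("A",fa)
g=lambda x:[(-.003,.025,.078),(.003,.025,.078)]
t=fa[0][2]
fb=fit([(a,g(0),st(B))],[.53,-.09,t]);print("B",fb, "yawplate",t+np.pi/2)
print("triA",tri([a,w2],[st(A).mean(0),np.array((362.7,211.5))/S]))
```

```text
rack 0.028 (array([ 0.50291092, -0.29313066, -0.26949546]), np.float64(0.4002426447544044))
rack 0.031 (array([ 0.50356289, -0.2932249 , -0.26950059]), np.float64(0.40572240867316384))
rack 0.034 (array([ 0.50421456, -0.29331905, -0.26950583]), np.float64(0.49877249619192354))
f55 (array([ 0.51931205, -0.24091356, -1.85870199]), np.float64(0.4523622567874421))
f33 (array([ 0.51167686, -0.2615294 , -1.8473746 ]), np.float64(0.4710589895917959))
f-55 (array([ 0.48922381, -0.34602108, -1.82733267]), np.float64(0.33818541948868647))
A (array([ 0.52468641, -0.05562754, -1.33993803]), np.float64(0.3682877407001418))
B (array([ 0.5296641 , -0.09449458, -1.35760629]), np.float64(0.21551666961766897)) yawplate 0.230858300040097
triA [ 0.52472368 -0.05590072  0.07697794]
```

The rack sits at (0.5037, -0.2933) with yaw -0.273. The plate tops measure 77 mm high, which agrees with the text. The rack slots at y=+11 and y=-33 leave one free side each, so I pick plate A for the +11 slot.

```bash
cat >> h.py <<'E'
RK=np.array([.5037,-.2933,-.273])
def rkp(x,y):
    c,s=np.cos(RK[2]),np.sin(RK[2]); return np.array([RK[0]+c*x-s*y,RK[1]+s*x+c*y])
def pick(p,yaw,zg=.060):
    hand.move_gripper(.034); q=down(yaw)
    bot.reach([p[0],p[1],.19],q); bot.servo_line([p[0],p[1],zg],None,.12)
    f0=F(); hand.move_gripper(0,40); bot.dwell(.2); o=get_obs(); print("grip",o["gripper_width"],o["grip_force"],(F()-f0).round(1))
    bot.servo_line([p[0],p[1],.19],None,.15); print("held",get_obs()["gripper_width"])
def place(y,zg=.060,x=0):
    q=down(RK[2]); w=rkp(x,y)
    bot.reach([*w,.19],q); bot.servo_line([*w,.095],None,.15); bot.dwell(.2); f0=F()
    n=np.array([-np.sin(RK[2]),np.cos(RK[2])]); tries=iter([.001,-.001,.002,-.002,.003,-.003]); z=.095; off=0
    while z>zg+1e-6:
        zn=max(z-.003,zg); bot.servo_line([*(w+off*n),zn],None,.04); f=F()-f0
        if f[2]>6 and zn>zg+.001:
            print("z",zn,f.round(1),"off",off)
            bot.servo_line([*(w+off*n),zn+.006],None,.04); z=zn+.006
            off=next(tries,None)
            if off is None: return print("FAIL")
            bot.servo_line([*(w+off*n),z],None,.04)
        else: z=zn
    f=F()-f0; print("seated f",f.round(1),"lateral",(f[:2]@n).round(1),"off",off)
    o=get_obs()["position"]; hand.move_gripper(.011); bot.dwell(.3); print("released",(F()-f0).round(1))
    bot.servo_line([*(w+off*n),.13],None,.12); print("t",get_obs()["time_s"])
E
python3 - <<'E'
from h import *
pick((.5247,-.0557),.225); place(.011)
E
```

```text
grip 0.00549354762815687 40.51144301891327 [-1.5  6.6  2.6]
held 0.005390947560498734
seated f [0.3 8.3 7.8] lateral 8.0 off 0
released [-0.2 -0.5  0.5]
t 77.6167
```

Run:
```python
from h import *
pick((.530,-.0942),.225); place(-.032)
hand.move_gripper(.085)
bot.reach([.502,-.2938,.24],down(-.275));bot.dwell(.2);b=shot("wrist")
import pickle;pickle.dump(b,open("b2.pkl","wb"))
r=cv2.resize(b["frame"][115:208,166:344,::-1],None,fx=4.4,fy=4.4,interpolation=cv2.INTER_CUBIC);cv2.imwrite("pics/z2.png",np.clip(r*1.5,0,255).astype(np.uint8))
U=np.pi/2
R,T,d,c=offs();print(R.tolist(),T.tolist(),d,get_obs()["time_s"])
```

```text
grip 0.005321709056820702 44.59185540676117 [-0.8  0.5  6.8]
held 0.005657841647626752
seated f [-2.2  0.5  7.8] lateral -0.1 off 0
released [-1.2  0.5  0.6]
t 87.7667
[[0.0002, -0.0432], [0.0004, -0.0597], [0.0004, -0.0766]] [[0.0015, 0.0433], [0.0014, 0.0301], [0.0016, 0.0166]] -0.0011597808092365278 91.625
```

View pics/z2.png

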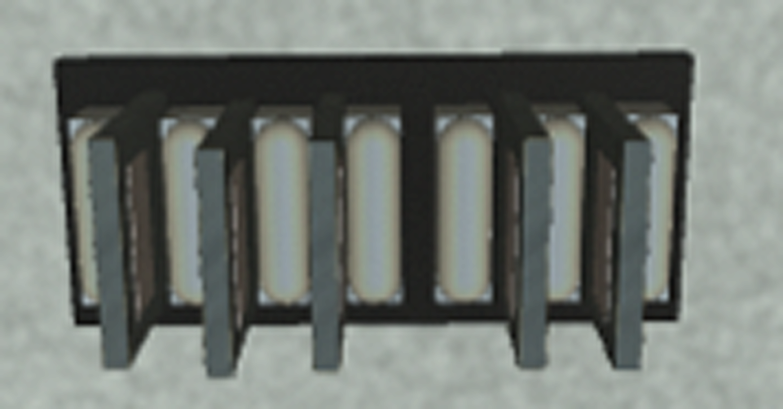

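z2 shows both new plates, at columns 325 and 535, seated in line with the filed ones, whose ends lie at the same rows 140–368. The case is still at the window. Now the middle key, then the small one.

Run:
```python
from h import *
hand.move_gripper(0)
press(.6727,-.0489,z0=.062); press(.6653,-.1026,z0=.062)
R,T,d,c=offs();print(R[1],T[1],d,get_obs()["time_s"])
cv2.imwrite("pics/end.png",cv2.resize(np.vstack([shot("top")["frame"][150:250,150:400],]),None,fx=3.2,fy=3.2,interpolation=cv2.INTER_CUBIC)[:,:,::-1])
```

```text
[(0.0405, np.float64(-1.7)), (0.039, np.float64(-1.5)), (0.0375, np.float64(-1.2)), (0.036, np.float64(0.8)), (0.0345, np.float64(0.5)), (0.033, np.float64(0.9)), (0.0315, np.float64(0.8)), (0.03, np.float64(3.2)), (0.0285, np.float64(14.0))] 15.081165342733145
[(0.0405, np.float64(1.1)), (0.039, np.float64(-0.2)), (0.0375, np.float64(1.3)), (0.036, np.float64(2.1)), (0.0345, np.float64(2.8)), (0.033, np.float64(2.9)), (0.0315, np.float64(4.3)), (0.03, np.float64(5.0)), (0.0285, np.float64(16.2))] 16.537469093017695
[ 0.0004 -0.0599] [0.0015 0.0298] -0.0011613681241256903 104.8917
```

View pics/end.png

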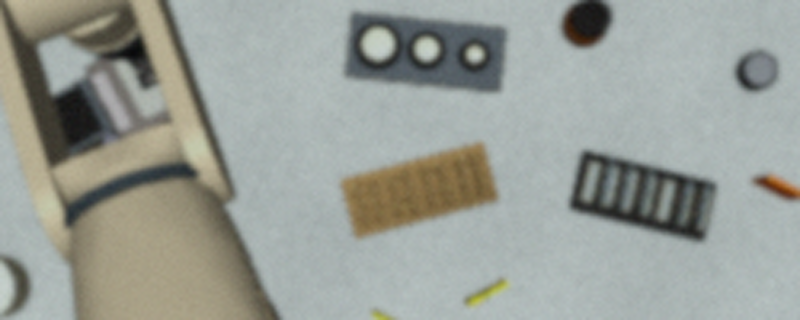

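The final picture shows the stand empty, the rack filled and the bystanders where they were. The case measures as still at the window, so I hand in.

```bash
python3 -c "
from h import *
print(hand_in())"
```

```text
the job is handed in; nothing more can be done
None
```

The job is handed in after about 105 s of robot time: the case lies flush at the reader's window (about 1 mm off centre by my measurement), both plates from the stand are seated in free rack slots, and the large, middle and small keys were each pressed fully down in that order; I have no verdict from the judge.

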